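# Stow the sanding block under the lift-and-slide hatch

## Task

Put the cork sanding block away in the wooden bench box and close the box again. First take the sharpening stone off the rails and lay it flat on the bench; then lift the green hatch off its seat, slide it fully aside in its channels, lay the block flat in the well, and slide the hatch back and lower it flush into its seat. Do not tip the stone over, and leave the thread spool, the black cap and the black tin where they stand.

Things in the scene. Friction and masses are not known exactly. Their poses are not given: they have to be found in the camera images.
- bench_box: wooden box fixed to the bench, 166 (its x) x 296 (its y) x 77 mm high; origin at the centre of its underside, on the bench top. -y half: the well; +y half: a solid parking deck. Aluminium-lipped channels run along y at both x sides: walls 142 mm apart, lips 118 mm apart, lip undersides 72 and tops 77 mm above the bench. End walls (inner faces at y +-136 mm) are 64 mm high
- well (a point): centre of the well's inner floor (in the box at x 0, y -70, z 5 mm); axes as the box. The opening is 118 (x) x 114 (y) mm, 35 mm deep up to the ledge on which the hatch sits. The ledge is 12 mm below the deck, in a recess from y -136 to -4 mm of the box
- deck (a point): centre of the top of the parking deck (in the box at x 0, y +66, z 52 mm); axes as the box. The hatch stands here when the well is open
- hatch: loose green hatch plate 136 (x) x 126 (y) x 12 mm, 0.2 to 0.45 kg; origin at the centre of its underside, axes as the box. Seated: at x 0, y -70, z 40 mm in the box, top flush with the deck, 3 mm play all round. Held in by the lips: it can rise 20 mm at most, must rise over 12 mm to pass over the deck, then slides 129 to 143 mm towards box +y until wholly over the deck
- hatch_handle (a point): point to grip on the hatch's black handle, a bar on the plate's centre: 60 mm along x, 14 mm thick along y, rising 42 mm from the plate's top. The point is 26 mm above the plate's top and 38 mm above its underside. Axes as the hatch
- stone_mid (a point): sharpening stone, grey over red, 50 (x) x 150 (y) x 25 mm (z), about 0.4 kg, loose; the point is its centre. At the start it lies across both lips, over the parking deck, in the way of the hatch handle. The bench to the left (+y) of the box, up to y = 0.5 m, has nothing on it but listed things
- cork_mid (a point): cork sanding block, 85 (x) x 55 (y) x 30 mm (z), 0.05 kg, loose, flat on the bench in front of the box; the point is its centre. With its long side along the box x, fingers fit on both sides of it in the well
- spool: thread spool, red thread on wood, 42 mm across, 50 mm high, loose, a bystander; origin at the centre of its underside
- cap: black cap, 54 mm across, 47 mm high, loose, a bystander; origin at the centre of its underside
- tin: black round tin, 89 mm across, 42 mm high, loose, a bystander; origin at the centre of its underside

How it is judged:
On the way, in this order (a step that is already met when the one before it is completed fails the run):
1. the stone lies flat on the bench (height (world z) of stone_mid between 0.007 and 0.018 m and angle between stone_mid's own z axis and vertical below 0.12 rad), for 0.2 s.
2. the hatch is slid off the well, over the parking deck (y of hatch_handle in the frame of bench_box above 0.05 m), for 0.2 s.
3. the cork block lies flat in the well (x of cork_mid in the frame of bench_box between -0.035 and 0.035 m and y of cork_mid in the frame of bench_box between -0.11 and -0.03 m and z of cork_mid in the frame of bench_box below 0.027 m and angle between cork_mid's own z axis and vertical below 0.15 rad and y of hatch_handle in the frame of bench_box above 0.05 m), for 0.2 s.
4. the hatch is back in its seat over the block (x of cork_mid in the frame of bench_box between -0.035 and 0.035 m and y of cork_mid in the frame of bench_box between -0.11 and -0.03 m and z of cork_mid in the frame of bench_box below 0.027 m and angle between cork_mid's own z axis and vertical below 0.15 rad and x of hatch_handle in the frame of bench_box between -0.006 and 0.006 m and y of hatch_handle in the frame of bench_box between -0.076 and -0.064 m and z of hatch_handle in the frame of bench_box below 0.0815 m and angle between hatch_handle's own z axis and vertical below 0.04 rad), for 0.2 s.
At the end, for the whole second after the job is handed in: The hatch lies flush in its seat (within 3.5 mm of height, 6 mm sideways, 0.04 rad of tilt), the cork block lies flat (0.15 rad) on the well's floor beneath it, the stone lies flat (0.12 rad) on the bench top, all released and at rest (all of step 1 and all of step 4 and linear speed of each of hatch, stone, cork below 0.02 m/s); the robot touches nothing.
It fails at once if a bystander is moved more than 30 mm or knocked over (distance of any of spool, cap, tin from where it was at the start of the episode above 0.03 m or angle between any of spool, cap, tin's own z axis and vertical above 0.5 rad).
It fails at once if the stone is tipped more than 0.7 rad (angle between stone_mid's own z axis and vertical above 0.7 rad).
It also fails if it takes over 67 s, if anything falls off the work surface, if the arm or the gripper's body presses on something with over 40 N, if the wrist force passes 120 N, or if a joint passes its speed limit or range.

## Robot

A 6-joint arm with a two-finger parallel gripper is mounted at the origin on a cart in front of the work surface, level with it; the furniture and walls round the work are solid. World frame = base frame: x ahead of the robot, y to its left, z up, the work surface at z = 0. Lengths are in m, angles in rad, forces in N, time in s.
With the tool pointing down it reaches from about 0.3 to 0.775 m from the base axis. Payload 14.6 kg.
Tool frame: the origin (TCP) lies at the very end of the fingers, on their centre line; the grasp point (between the pads) lies 19 mm behind it; z points along the fingers, y is the line along which they close (so a half turn about z gives the same grasp; the last joint's range is limited). The gripper opens to 94 mm and grips with 3 to 60 N. Pads are 16 mm wide; open, the fingers measure 119 mm over their backs; the gripper's body (75 mm by 177 mm) begins 78 mm behind the grasp point.
Start: joints at [-1.406, 0.3, 1.521, -0, 1.321, -0.067], TCP at [0.126, -0.535, 0.205] pointing down, gripper open.
Joint ranges: [-3.03, 3.03], [-0.79, 2.21], [0.23, 2.52], [-1.04, 4.18], [0, 3.07], [-2.55, 2.55]. Speed limits (rad/s): [2.22, 2.22, 2.57, 3.14, 3.14, 3.14].

## Interface

Orientations are given as a 3x3 rotation matrix whose columns are the frame's x, y, z axes.
In Python, from cell import readout, viewer, robot, spotter gives the robot as it stands.
- The arm moves only by the shell command python3 -m pendant 'ROWS' [OPENING] [FORCE]. ROWS is JSON, a list that holds one entry, the list of rows, each a list of 4 numbers: the shift along the tool's x, y, z as a fraction of full scale, then the turn about the tool's z as a fraction of full scale. A call has exactly 10 rows; each row is the pose to reach, as a shift and turn from the pose commanded when the call began, along the tool's axes at that moment; what a row does not reach only later rows make up. Full scale, the value 1, is 60 cm for a shift and pi/2 rad for a turn. A row lasts 1/8 s, in which the tool goes at most 62.5 mm and 10.7 degrees, less where a joint would pass 70% of its speed; a pose out of reach is approached as far as the arm can. A call with a number of a shift or a turn outside -1 to 1 is refused whole. A call with a gripper value outside its range is refused whole. OPENING is the gripper's target within -1 to 1 (fully open at 1, half-way at 0, shut at -1), set as the call begins (- or left out, the last holds). The fingers move at their own pace and stop on an object; FORCE is the grip in N (left out, the last holds). Time passes only in rows, so rows that repeat a pose let the fingers close, or fill a call up. It gives the time, the measured TCP pose, the force, the opening and the grip force at its end, in the units of the state.
- readout.observe(): the state, without advancing time (a new reading comes with each control period).
- viewer.capture(name): name is "scene" or "side" or "wrist"; returns a dict with "pixels" (420x560x3 uint8, red, green, blue), "fovy" (degrees; the focal length in pixels is half the picture's height over the tangent of half this angle, whatever the lens; pixels are square), "cx", "cy" (the principal point, pixels), "extrinsics" (4x4, takes a point from world to camera coordinates). Camera axes: x right, y down, z forward; pixel columns grow to the right and rows downward; lengths in m; the calibration is good to about 2 mm. A picture is of the moment at which its call begins. There is no depth.
- robot.close_job(): hands the job in; it is judged then, once.
Trained networks look in a picture, given as the dict that the camera call returned (one of the last four; its "shot" number tells which), for a name from the list of things; names that differ only in an ending like _2 or _b are one class to them, and where a whole thing is asked for, a point or a joint stands for the part that bears it (a point fixed in the world has none). Each returns a list of dicts, best first, with "p" (0 to 1); they miss things now and then, are a little off and sometimes report something else, mostly with a low value. They report only what shows in the picture. A call takes as long as a camera call.
- spotter.trace(query, picture): "region" (420x560 bool, what is visible of it) and "xy" ([column, row] in pixels, amid what is visible of it).
- spotter.landmark_of(query, picture): "xy" ([column, row] in pixels: a listed point, or the origin of a listed thing).
The state is a dict: "clock": time; "qpos": joint angles; "joint_velocities": joint speeds; "effort": joint torques, N m; "ee_pos": TCP position; "orientation": TCP orientation; "wrist_force": force on the tool from outside, world axes, zero at the start; "torque": the same for the moment, N m; "gripper_width": finger opening in m; "gripper_force": force on a finger pad.
Only numpy, scipy, OpenCV 4.12 (cv2) and the standard library are available. Lean on these libraries where they do the work, as an engineer would, in place of code of your own. Each camera call takes 0.05 s, during which the arm holds its last target. There are 200 camera calls.

## Working session

There is one attempt and no reset: what is moved stays moved. The work goes in short steps, Python scripts to look and compute and a shell command to move; the robot and the scene stay as the last step left them, time stands still between calls to the robot, and variables do not carry over. Pictures are saved under pics/ and viewed, at most 10 in all, crops included, and the job is handed in when it is done.

```bash
mkdir -p pics
cat > h.py <<'E'
import numpy as np, cv2
from cell import readout, viewer, robot, spotter
def cam(n):
    return viewer.capture(n)
def save(p,f): cv2.imwrite('pics/'+f,cv2.cvtColor(p['pixels'],cv2.COLOR_RGB2BGR))
def f(p): return 210/np.tan(np.radians(p['fovy'])/2)
def onz(p,xy,z):
    E=np.array(p['extrinsics']);R,t=E[:3,:3],E[:3,3];c=-R.T@t
    d=R.T@np.array([(xy[0]-p['cx'])/f(p),(xy[1]-p['cy'])/f(p),1]);return c+d*(z-c[2])/d[2]
def proj(p,X):
    E=np.array(p['extrinsics']);q=E[:3,:3]@np.array(X)+E[:3,3];return [p['cx']+f(p)*q[0]/q[2],p['cy']+f(p)*q[1]/q[2]]
def rect(p,name,z):
    r=spotter.trace(name,p)
    if not r: return None
    ys,xs=np.nonzero(r[0]['region']); P=np.array([onz(p,(x,y),z)[:2] for x,y in zip(xs,ys)])
    return r[0]['p'],len(xs),cv2.minAreaRect((P*1000).astype(np.float32))
E
cat > a.py <<'E'
from h import *
np.set_printoptions(precision=4,suppress=True)
print(readout.observe())
Z=dict(bench_box=0,well=.005,deck=.052,hatch=.04,hatch_handle=.078,stone_mid=.0895,cork_mid=.015,spool=0,cap=0,tin=0)
for n in('scene','side'):
    p=cam(n);save(p,n+'0.png');E=np.array(p['extrinsics']);print(n,-E[:3,:3].T@E[:3,3])
    for k,z in Z.items():
        for r in spotter.landmark_of(k,p)[:2]: print(k,round(r['p'],2),np.round(r['xy']),onz(p,r['xy'],z))
    print('stone',rect(p,'stone_mid',.09),'cork',rect(p,'cork_mid',.03))
E
python3 a.py
```

```text
{'clock': 0.0, 'qpos': array([-1.4056,  0.3005,  1.5216, -0.    ,  1.3207, -0.0666]), 'joint_velocities': array([-0.0004,  0.0006, -0.0001, -0.    , -0.0012, -0.0002]), 'effort': array([ -0.0009, -53.1806, -35.2739,   0.0708,   0.0243,  -0.0001]), 'ee_pos': array([ 0.1263, -0.535 ,  0.2049]), 'orientation': array([[ 0.9732,  0.2298, -0.0002],
       [ 0.2298, -0.9732,  0.0011],
       [ 0.0001, -0.0011, -1.    ]]), 'wrist_force': array([ 0.1676,  0.0437, -0.1832]), 'torque': array([ 0.0258, -0.0169, -0.0213]), 'gripper_force': 0.0, 'gripper_width': 0.09353308260553685}
scene [0.1768 0.9421 0.5078]
bench_box 0.56 [240. 203.] [0.6018 0.1801 0.    ]
hatch 0.79 [253. 175.] [0.6028 0.103  0.04  ]
hatch_handle 0.91 [247. 163.] [0.6136 0.1133 0.078 ]
stone_mid 0.89 [217. 181.] [0.6174 0.2496 0.0895]
cork_mid 0.68 [312. 242.] [0.3807 0.2833 0.015 ]
spool 0.92 [328. 211.] [0.3933 0.1278 0.    ]
spool 0.57 [250. 175.] [0.6475 0.0315 0.    ]
cap 0.7 [297. 300.] [0.3538 0.4372 0.    ]
tin 0.61 [167. 271.] [0.6097 0.4636 0.    ]
stone (0.9, 1273, ((616.272705078125, 248.7725830078125), (84.143112
[... 171 characters left out ...]
)
side [0.3372 0.9644 0.742 ]
deck 0.8 [227. 205.] [0.6168 0.2457 0.052 ]
hatch 0.76 [246. 179.] [0.6012 0.1215 0.04  ]
hatch_handle 0.94 [245. 166.] [0.6045 0.1129 0.078 ]
hatch_handle 0.66 [245. 178.] [0.5908 0.1645 0.078 ]
stone_mid 0.65 [225. 199.] [0.6125 0.2653 0.0895]
cork_mid 0.89 [323. 240.] [0.3699 0.2793 0.015 ]
spool 0.55 [321. 199.] [0.3956 0.1165 0.    ]
cap 0.72 [323. 296.] [0.3501 0.4276 0.    ]
tin 0.68 [201. 289.] [0.6137 0.4658 0.    ]
stone (0.73, 1331, ((614.2273559570312, 251.13662719726562), (74.05379486083984, 167.5690460205078), 78.97576141357422)) cork (0.94, 815, ((380.0177307128906, 293.57635498046875), (57.92548751831055, 108.73967742919922), 12.721546173095703))
```

View pics/side0.png

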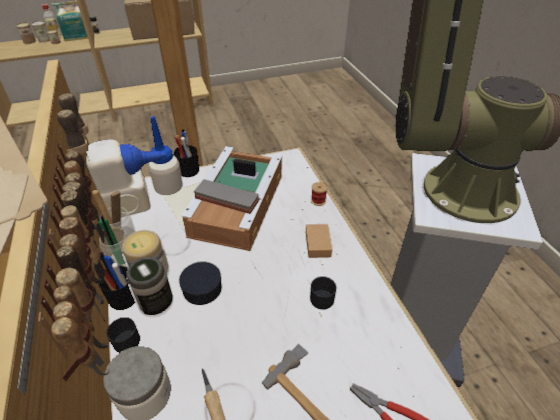

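View pics/scene0.png

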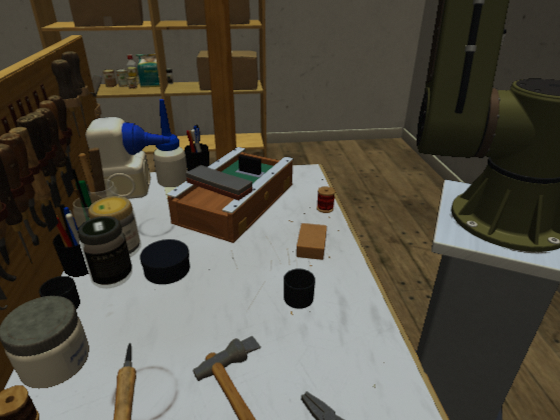

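The side view shows the box at about (235,195), with the stone across the rails at (225,197) in front of the black handle at (245,167). The cork is at (318,240), the spool at (320,193), the cap at (323,293) and the tin at (201,283). The network positions agree with this. I'm moving the wrist camera over the box next.

```bash
python3 -m pendant '[[[0.93,-1,-0.26,0.2],[0.93,-1,-0.26,0.2],[0.93,-1,-0.26,0.2],[0.93,-1,-0.26,0.2],[0.93,-1,-0.26,0.2],[0.93,-1,-0.26,0.2],[0.93,-1,-0.26,0.2],[0.93,-1,-0.26,0.2],[0.93,-1,-0.26,0.2],[0.93,-1,-0.26,0.2]]]' 1 20
cat > w.py <<'E'
from h import *
import sys
np.set_printoptions(precision=4,suppress=True)
s=readout.observe();print(s['clock'],s['ee_pos'],'yaw',np.arctan2(s['orientation'][1,0],s['orientation'][0,0]),s['qpos'],s['wrist_force'])
Z=dict(bench_box=0,well=.005,deck=.052,hatch=.04,hatch_handle=.078,stone_mid=.0895,cork_mid=.015,spool=0,cap=0,tin=0)
p=cam('wrist');save(p,sys.argv[1]);E=np.array(p['extrinsics']);print(-E[:3,:3].T@E[:3,3],E[2,:3])
for k,z in Z.items():
    for r in spotter.landmark_of(k,p)[:1]: print(k,round(r['p'],2),np.round(r['xy']),onz(p,r['xy'],z))
print('stone',rect(p,'stone_mid',.102),'cork',rect(p,'cork_mid',.03),'hatch',rect(p,'hatch',.052))
E
python3 w.py w1.png
```

```text
clock: 2.55
ee_pos: [0.4306, 0.0004, 0.323]
orientation: [[0.997, -0.082, 0.001], [-0.082, -0.997, -0.0], [0.001, 0.0, -1.0]]
wrist_force: [0.5, -0.9, 0.3]
gripper_width: 0.094
gripper_force: 0.0
2.55 [0.4306 0.0004 0.323 ] yaw -0.08216490266092387 [-0.0841 -0.0415  1.6357 -0.0001  1.5465  1.5689] [ 0.5294 -0.9095  0.2557]
[ 0.4985 -0.0046  0.5017] [-0.2352  0.0195 -0.9717]
bench_box 0.93 [136.  56.] [0.6065 0.1825 0.    ]
deck 0.75 [61. 47.] [0.6125 0.2504 0.052 ]
hatch 0.85 [179.  46.] [0.6045 0.1135 0.04  ]
hatch_handle 0.65 [168.  38.] [0.6048 0.1138 0.078 ]
stone_mid 0.74 [40. 38.] [0.6133 0.2499 0.0895]
cork_mid 0.78 [ 91. 227.] [0.3805 0.2834 0.015 ]
spool 0.57 [204. 201.] [0.4032 0.1185 0.    ]
cap 0.82 [  2. 252.] [0.3487 0.4363 0.    ]
stone (0.77, 6576, ((592.9725952148438, 247.95486450195312), (63.03977584838867, 113.17867279052734), 79.63243865966797)) cork (0.92, 2622, ((383.55224609375, 273.91644287109375), (56.30388259887695, 99.44493865966797), 14.112513542175293)) hatch (0.96, 9878, ((600.3659057617188, 112.69050598144531), (126.37405395507812, 103.8721694946289), 86.42457580566406))
```

```bash
python3 -m pendant '[[[0.268,-0.438,0.067,0.06],[0.268,-0.438,0.067,0.06],[0.268,-0.438,0.067,0.06],[0.268,-0.438,0.067,0.06],[0.268,-0.438,0.067,0.06],[0.268,-0.438,0.067,0.06],[0.268,-0.438,0.067,0.06],[0.268,-0.438,0.067,0.06],[0.268,-0.438,0.067,0.06],[0.268,-0.438,0.067,0.06]]]' >/dev/null
python3 w.py w2.png
```

```text
4.5 [0.6118 0.2465 0.2829] yaw -0.17716802277909346 [0.3275 0.519  1.0409 0.     1.5808 2.0755] [ 0.5428 -0.7285 -0.1195]
[0.6788 0.2351 0.4615] [-0.2323  0.0422 -0.9717]
bench_box 0.88 [327. 177.] [0.6053 0.1877 0.    ]
well 0.63 [188. 369.] [0.3528 0.4374 0.005 ]
hatch 0.95 [394. 172.] [0.603  0.1113 0.04  ]
stone_mid 0.66 [280. 192.] [0.6116 0.2491 0.0895]
cork_mid 0.88 [287. 341.] [0.3812 0.2811 0.015 ]
spool 0.43 [390. 305.] [0.403  0.1247 0.    ]
cap 0.66 [126. 211.] [0.6072 0.4643 0.    ]
tin 0.78 [127. 210.] [0.6083 0.4624 0.    ]
stone (0.92, 6616, ((613.2261352539062, 252.267333984375), (49.63363265991211, 148.6634521484375), 79.72525787353516)) cork (0.86, 622, ((390.0808410644531, 281.4198303222656), (68.42798614501953, 88.0894546508789), 13.843615531921387)) hatch (0.58, 11257, ((602.1690063476562, 115.13504028320312), (126.26659393310547, 124.37158966064453), 86.77171325683594))
```

View pics/w2.png

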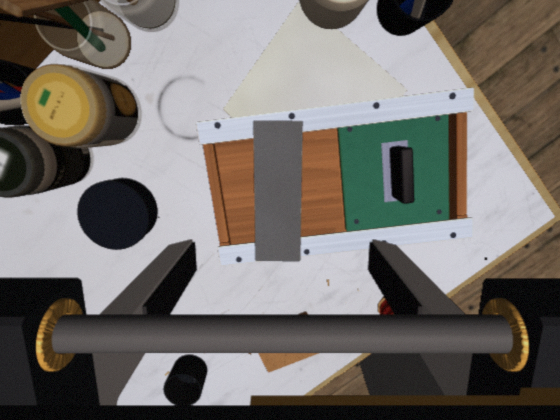

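The view shows the stone at (277,190), square across the rails. The fingers straddle it, with the handle to the right at (402,173) and the tin at left (117,213). I'm descending onto the stone.

```bash
python3 -m pendant '[[[0,-0.0085,0.1,0],[0,-0.0085,0.2,0],[0,-0.0085,0.28,0],[0,-0.0085,0.33,0],[0,-0.0085,0.352,0],[0,-0.0085,0.352,0],[0,-0.0085,0.352,0],[0,-0.0085,0.352,0],[0,-0.0085,0.352,0],[0,-0.0085,0.352,0]]]' 1 &&  python3 -m pendant '[[[0,0,0,0],[0,0,0,0],[0,0,0,0],[0,0,0,0],[0,0,0,0],[0,0,0,0],[0,0,0,0],[0,0,-0.02,0],[0,0,-0.05,0],[0,0,-0.1,0]]]' -1 35
```

```text
clock: 6.45
ee_pos: [0.6129, 0.2521, 0.0712]
orientation: [[0.984, -0.176, 0.0], [-0.176, -0.984, 0.0], [0.0, -0.0, -1.0]]
wrist_force: [0.9, 0.1, 0.4]
gripper_width: 0.0941
gripper_force: 0.0
clock: 7.7
ee_pos: [0.6125, 0.252, 0.132]
orientation: [[0.984, -0.176, -0.001], [-0.176, -0.984, -0.0], [-0.001, 0.0, -1.0]]
wrist_force: [0.4, -0.2, -3.5]
gripper_width: 0.0501
gripper_force: 35.0
```

```bash
python3 -m pendant '[[[-0.08,-0.065,0,0],[-0.16,-0.13,0,0],[-0.241,-0.19,0,0],[-0.241,-0.19,0.03,0],[-0.241,-0.19,0.09,0],[-0.241,-0.19,0.14,0],[-0.241,-0.19,0.18,0],[-0.241,-0.19,0.2,0],[-0.241,-0.19,0.21,0],[-0.241,-0.19,0.21,0]]]'
```

```text
clock: 8.95
ee_pos: [0.4908, 0.3897, 0.0054]
orientation: [[0.984, -0.176, 0.0], [-0.176, -0.984, 0.0], [0.0, -0.0, -1.0]]
wrist_force: [0.2, 0.5, -2.7]
gripper_width: 0.0497
gripper_force: 35.0
```

```bash
python3 -m pendant '[[[0,0,0.003,0],[0,0,0.006,0],[0,0,0.006,0],[0,0,0.006,0],[0,0,0.006,0],[0,0,0.006,0],[0,0,0.006,0],[0,0,0.006,0],[0,0,0.006,0],[0,0,0.006,0]]]'
python3 -m pendant '[[[0,0,0,0],[0,0,0,0],[0,0,0,0],[0,0,0,0],[0,0,0,0],[0,0,-0.03,0],[0,0,-0.1,0],[0,0,-0.2,0],[0,0,-0.3,0],[0,0,-0.35,0]]]' 1
python3 - <<'E'
from h import *
p=cam('side');print(rect(p,'stone_mid',.02),spotter.landmark_of('stone_mid',p)[:1])
E
```

```text
clock: 10.2
ee_pos: [0.4905, 0.3897, 0.0013]
orientation: [[0.984, -0.176, 0.0], [-0.176, -0.984, 0.0], [0.0, -0.0, -1.0]]
wrist_force: [-0.1, -0.6, -2.8]
gripper_width: 0.0495
gripper_force: 35.0
clock: 11.45
ee_pos: [0.4909, 0.39, 0.2167]
orientation: [[0.984, -0.176, 0.005], [-0.176, -0.984, 0.003], [0.004, -0.004, -1.0]]
wrist_force: [-0.2, -0.1, 0.5]
gripper_width: 0.0939
gripper_force: 0.0
(0.84, 1616, ((490.17523193359375, 395.5673828125), (66.24176025390625, 157.4446258544922), 78.93159484863281)) [{'xy': [266.2, 272.0], 'p': 0.86}]
```

```bash
python3 -m pendant '[[[0.268,0.421,0,-0.077],[0.268,0.421,0,-0.077],[0.268,0.421,0,-0.077],[0.268,0.421,0,-0.077],[0.268,0.421,0,-0.077],[0.268,0.421,0,-0.077],[0.268,0.421,0,-0.077],[0.268,0.421,0,-0.077],[0.268,0.421,0,-0.077],[0.268,0.421,0,-0.077]]]' >/dev/null
cat >> w.py <<'E'
# handle top by darkness near the plate
v=p['pixels'].max(axis=2);c=np.array(proj(p,[.6045,.113,.094])).astype(int)
m=np.zeros_like(v);m[max(c[1]-50,0):c[1]+50,c[0]-40:c[0]+40]=(v[max(c[1]-50,0):c[1]+50,c[0]-40:c[0]+40]<45)*255
cn,_=cv2.findContours(m,0,2)
for q in cn:
    if cv2.contourArea(q)>150: print('dark',cv2.minAreaRect(np.array([onz(p,x[0],.094)[:2]*1000 for x in q],np.float32)))
E
python3 w.py w3.png
```

```text
12.85 [0.6042 0.1133 0.2114] yaw -0.05482753204687071 [0.1258 0.4417 1.3144 0.     1.3854 1.7514] [ 0.4418  0.4518 -0.5933]
[0.6724 0.1102 0.39  ] [-0.2365  0.0132 -0.9715]
bench_box 0.85 [221. 185.] [0.6124 0.1821 0.    ]
deck 0.57 [145. 198.] [0.6119 0.2487 0.052 ]
hatch 0.58 [281. 194.] [0.6056 0.1147 0.04  ]
hatch_handle 0.57 [282. 202.] [0.606  0.1135 0.078 ]
cork_mid 0.97 [159. 374.] [0.3814 0.2801 0.015 ]
spool 0.68 [285. 344.] [0.4046 0.1209 0.    ]
cap 0.59 [281. 202.] [0.5886 0.1155 0.    ]
stone (0.69, 1554, ((573.3295288085938, 324.94140625), (34.21456527709961, 43.02914810180664), 80.49014282226562)) cork (0.73, 3013, ((390.1180725097656, 275.1171875), (67.25129699707031, 97.58735656738281), 11.376102447509766)) hatch (0.7, 15616, ((601.8278198242188, 113.58055877685547), (126.44099426269531, 126.03518676757812), 86.90030670166016))
dark ((608.2258911132812, 112.78062438964844), (12.42449951171875, 62.11717224121094), 86.90160369873047)
```

View pics/w3.png

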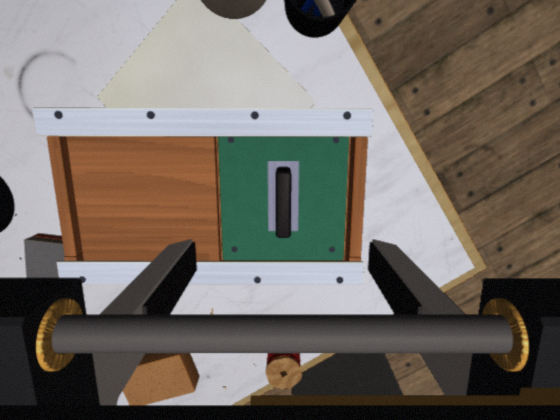

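The handle is at (283,202), centred between the fingers and parallel to them. The lips are clear and the stone is off to the lower left. I'm descending and gripping it.

```bash
python3 -m pendant '[[[0.003,0,0.08,0],[0.003,0,0.15,0],[0.003,0,0.21,0],[0.003,0,0.24,0],[0.003,0,0.252,0],[0.003,0,0.252,0],[0.003,0,0.252,0],[0.003,0,0.252,0],[0.003,0,0.252,0],[0.003,0,0.252,0]]]' 1 
python3 -m pendant '[[[0,0,0,0],[0,0,0,0],[0,0,0,0],[0,0,0,0],[0,0,0,0],[0,0,0,0],[0,0,0,0],[0,0,0,0],[0,0,0,0],[0,0,0,0]]]' -1 40
```

```text
clock: 14.8
ee_pos: [0.6062, 0.1127, 0.0603]
orientation: [[0.998, -0.056, 0.0], [-0.056, -0.998, 0.0], [0.0, -0.0, -1.0]]
wrist_force: [-1.0, 0.3, -0.0]
gripper_width: 0.0941
gripper_force: 0.0
clock: 16.05
ee_pos: [0.6061, 0.1126, 0.0601]
orientation: [[0.998, -0.056, -0.0], [-0.056, -0.998, -0.0], [-0.0, 0.0, -1.0]]
wrist_force: [0.4, -0.9, 0.6]
gripper_width: 0.0139
gripper_force: 40.0
```

```bash
python3 -m pendant '[[[0,0,-0.013,0],[0,0,-0.0267,0],[0,0,-0.0267,0],[0,0,-0.0267,0],[0,-0.03,-0.0267,0],[0,-0.07,-0.0267,0],[0,-0.1,-0.0267,0],[0,-0.12,-0.0267,0],[0,-0.12,-0.0267,0],[0,-0.12,-0.0267,0]]]'
```

```text
clock: 17.3
ee_pos: [0.6102, 0.1841, 0.0761]
orientation: [[0.998, -0.056, -0.0], [-0.056, -0.998, -0.0], [-0.0, 0.0, -1.0]]
wrist_force: [-0.2, -0.1, -2.8]
gripper_width: 0.0136
gripper_force: 40.0
```

```bash
python3 -m pendant '[[[0,-0.04,0,0],[0,-0.08,0,0],[0,-0.1,0,0],[0,-0.107,0,0],[0,-0.107,0,0],[0,-0.107,0.003,0],[0,-0.107,0.006,0],[0,-0.107,0.006,0],[0,-0.107,0.006,0],[0,-0.107,0.006,0]]]'
python3 -m pendant '[[[0,0,0,0],[0,0,0,0],[0,0,0,0],[0,0,0,0],[0,0,0,0],[0,0,-0.05,0],[0,0,-0.13,0],[0,0,-0.2,0],[0,0,-0.25,0],[0,0,-0.25,0]]]' 1
python3 - <<'E'
from h import *
p=cam('side');r=spotter.landmark_of('hatch_handle',p);print([(x['p'],onz(p,x['xy'],.09)) for x in r])
p=cam('wrist')
r=spotter.landmark_of('cork_mid',p);print([(x['p'],onz(p,x['xy'],.015)) for x in r],rect(p,'cork_mid',.03))
E
```

```text
clock: 18.55
ee_pos: [0.6138, 0.2486, 0.0726]
orientation: [[0.998, -0.056, 0.0], [-0.056, -0.998, 0.0], [0.0, -0.0, -1.0]]
wrist_force: [-0.4, 0.2, -3.6]
gripper_width: 0.0137
gripper_force: 40.0
clock: 19.8
ee_pos: [0.6144, 0.2489, 0.225]
orientation: [[0.998, -0.056, 0.004], [-0.056, -0.998, 0.001], [0.004, -0.002, -1.0]]
wrist_force: [0.2, 0.2, -0.4]
gripper_width: 0.094
gripper_force: 0.0
[(0.7, array([0.61381383, 0.24712252, 0.09      ]))]
[(0.88, array([0.38750039, 0.28034123, 0.015     ]))] (0.58, 2898, ((391.1175842285156, 281.72943115234375), (70.421630859375, 88.82919311523438), 14.45908260345459))
```

```bash
python3 -m pendant '[[[-0.08,-0.006,0,-0.11],[-0.16,-0.012,0,-0.22],[-0.24,-0.02,0,-0.33],[-0.31,-0.027,0,-0.44],[-0.36,-0.031,0,-0.55],[-0.39,-0.031,0,-0.66],[-0.39,-0.031,0,-0.77],[-0.39,-0.031,0,-0.88],[-0.39,-0.031,0,-1],[-0.39,-0.031,0,-1]]]' >/dev/null
python3 w.py w4.png
```

```text
21.3 [0.3809 0.2801 0.222 ] yaw 1.5140862764838203 [ 0.5566  0.1137  1.7064 -0.      1.3225  0.6133] [ 0.2063  0.673  -0.329 ]
[0.3851 0.3488 0.4005] [-0.0149 -0.2358 -0.9717]
well 0.68 [470. 308.] [0.6067 0.1166 0.005 ]
hatch 0.9 [507. 211.] [0.6185 0.2489 0.04  ]
hatch_handle 0.62 [536. 225.] [0.6232 0.2436 0.078 ]
stone_mid 0.88 [382.  81.] [0.4706 0.3818 0.0895]
cork_mid 0.58 [281. 186.] [0.3803 0.2844 0.015 ]
spool 0.81 [302. 308.] [0.3978 0.1256 0.    ]
cap 0.82 [244.  44.] [0.3489 0.4366 0.    ]
tin 0.59 [497.   4.] [0.6132 0.4598 0.    ]
stone (0.86, 7951, ((467.12139892578125, 381.1060791015625), (41.19971466064453, 119.58633422851562), 79.72296142578125)) cork (0.94, 3948, ((380.28533935546875, 283.13421630859375), (54.57546615600586, 86.60935974121094), 13.656121253967285)) hatch (0.97, 11704, ((621.0831298828125, 247.30999755859375), (128.29615783691406, 110.64765167236328), 86.83372497558594))
dark ((603.9312133789062, 117.38935852050781), (80.51964569091797, 104.4321517944336), 4.159637928009033)
dark ((577.511962890625, 160.32342529296875), (20.49724006652832, 34.208213806152344), 86.85089111328125)
```

View pics/w4.png

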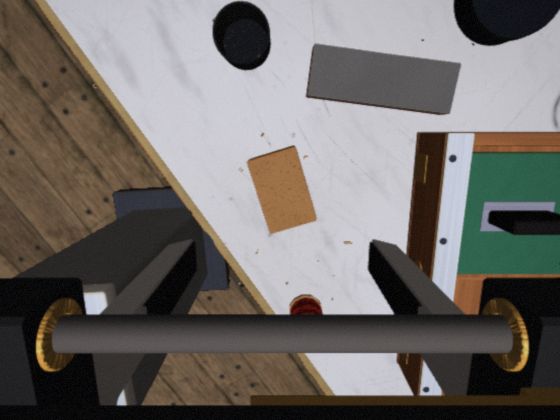

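The cork at (282,190), rotated about 14°, lies between the finger lines. The stone is flat at (383,80) and the hatch is parked at right. I'm descending on the cork.

```bash
python3 -m pendant '[[[0.005,-0.0013,0.06,-0.1],[0.005,-0.0013,0.12,-0.188],[0.005,-0.0013,0.2,-0.188],[0.005,-0.0013,0.27,-0.188],[0.005,-0.0013,0.32,-0.188],[0.005,-0.0013,0.35,-0.188],[0.005,-0.0013,0.363,-0.188],[0.005,-0.0013,0.363,-0.188],[0.005,-0.0013,0.363,-0.188],[0.005,-0.0013,0.363,-0.188]]]' 1 
python3 -m pendant '[[[0,0,0,0],[0,0,0,0],[0,0,0,0],[0,0,0,0],[0,0,0,0],[0,0,0,0],[0,0,-0.04,0],[0,0,-0.13,0],[0,0,-0.22,0],[0,0,-0.28,0]]]' -1 15
```

```text
clock: 23.25
ee_pos: [0.3809, 0.2835, 0.0054]
orientation: [[-0.237, 0.971, 0.001], [0.971, 0.237, 0.001], [0.0, 0.001, -1.0]]
wrist_force: [-0.0, 0.6, -0.2]
gripper_width: 0.0937
gripper_force: 0.0
clock: 24.5
ee_pos: [0.3807, 0.2834, 0.1752]
orientation: [[-0.237, 0.971, 0.002], [0.971, 0.237, 0.001], [0.001, 0.002, -1.0]]
wrist_force: [0.2, 0.1, -0.7]
gripper_width: 0.0549
gripper_force: 15.0
```

```bash
python3 -m pendant '[[[-0.06,0.05,0,-0.11],[-0.13,0.11,0,-0.22],[-0.2,0.16,0,-0.33],[-0.27,0.22,0,-0.44],[-0.32,0.27,0,-0.55],[-0.366,0.297,0,-0.66],[-0.366,0.297,0,-0.77],[-0.366,0.297,0,-0.813],[-0.366,0.297,0,-0.813],[-0.366,0.297,0,-0.813]]]'
python3 - <<'E'
from h import *
p=cam('wrist');save(p,'w5.png')
for k,z in dict(well=.005,deck=.064,cork_mid=.185,hatch_handle=.09,bench_box=0).items():
    print(k,[(round(x['p'],2),onz(p,x['xy'],z)) for x in spotter.landmark_of(k,p)[:1]])
E
```

```text
clock: 25.75
ee_pos: [0.6057, 0.1123, 0.1727]
orientation: [[-0.998, 0.056, -0.0], [0.056, 0.998, -0.0], [0.0, -0.0, -1.0]]
wrist_force: [0.0, -0.1, -0.7]
gripper_width: 0.0554
gripper_force: 15.0
well [(0.92, array([0.60442247, 0.11467019, 0.005     ]))]
deck []
cork_mid [(0.59, array([0.6057019 , 0.11245548, 0.185     ]))]
hatch_handle [(0.65, array([0.61411114, 0.24821524, 0.09      ]))]
bench_box [(0.63, array([0.61097818, 0.18213926, 0.        ]))]
```

View pics/w5.png

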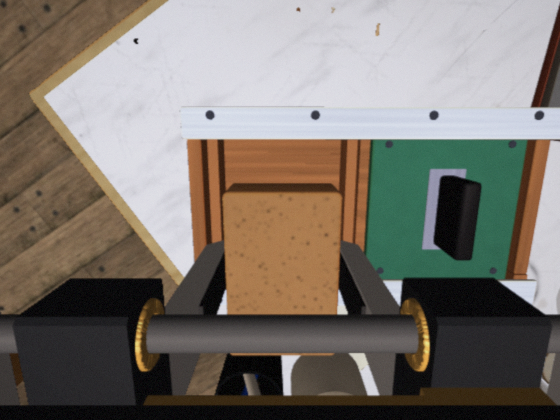

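The well at about (285,165) is empty. The held cork at (282,250) is aligned above it, and the hatch is parked at (447,210). I'm lowering the cork.

```bash
python3 -m pendant '[[[0,0,0.05,0],[0,0,0.1,0],[0,0,0.14,0],[0,0,0.18,0],[0,0,0.21,0],[0,0,0.235,0],[0,0,0.25,0],[0,0,0.26,0],[0,0,0.268,0],[0,0,0.268,0]]]'
python3 -m pendant '[[[0,0,0,0],[0,0,0,0],[0,0,0,0],[0,0,0,0],[0,0,-0.02,0],[0,0,-0.08,0],[0,0,-0.15,0],[0,0,-0.23,0],[0,0,-0.31,0],[0,0,-0.31,0]]]' 0.45
python3 - <<'E'
from h import *
p=cam('wrist');save(p,'w6.png')
for k,z in dict(cork_mid=.02,hatch_handle=.09).items():
    print(k,[(round(x['p'],2),onz(p,x['xy'],z)) for x in spotter.landmark_of(k,p)[:1]])
print(rect(p,'cork_mid',.035))
E
```

```text
clock: 27.3
ee_pos: [0.6057, 0.1122, 0.0119]
orientation: [[-0.999, 0.054, -0.0], [0.054, 0.999, -0.0], [0.0, -0.0, -1.0]]
wrist_force: [0.2, 0.4, -0.1]
gripper_width: 0.0549
gripper_force: 15.0
clock: 28.55
ee_pos: [0.6071, 0.1124, 0.2029]
orientation: [[-0.999, 0.054, 0.007], [0.054, 0.999, 0.001], [-0.007, 0.001, -1.0]]
wrist_force: [-0.0, 0.2, -0.7]
gripper_width: 0.0682
gripper_force: 0.0
cork_mid [(0.9, array([0.60493472, 0.11399923, 0.02      ]))]
hatch_handle [(0.82, array([0.61384157, 0.24967109, 0.09      ]))]
(0.85, 4519, ((606.61669921875, 112.90860748291016), (55.25015640258789, 87.4530258178711), 85.834716796875))
```

View pics/w6.png

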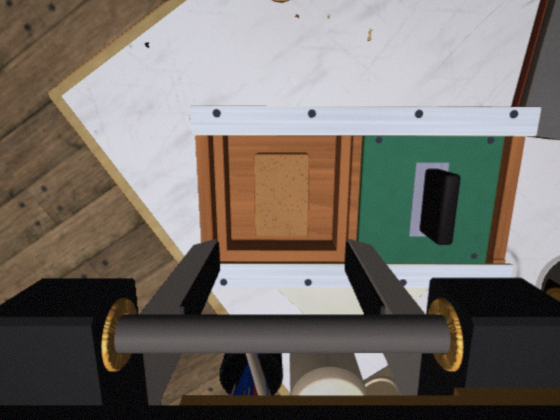

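The cork lies flat in the well at (281,195), clear of the walls. The hatch handle is at (440,207). I'm going back to grip it.

```bash
python3 -m pendant '[[[-0.001,0.08,0,0],[-0.001,0.16,0,0],[-0.001,0.228,0,0],[-0.001,0.228,0.05,0],[-0.001,0.228,0.11,0],[-0.001,0.228,0.16,0],[-0.001,0.228,0.19,0],[-0.001,0.228,0.205,0],[-0.001,0.228,0.209,0],[-0.001,0.228,0.209,0]]]' 1
python3 -m pendant '[[[0,0,0,0],[0,0,0,0],[0,0,0,0],[0,0,0,0],[0,0,0,0],[0,0,0,0],[0,0,0,0],[0,0,0,0],[0,0,-0.004,0],[0,0,-0.0065,0]]]' -1 40
```

```text
clock: 30.0
ee_pos: [0.6141, 0.2489, 0.0734]
orientation: [[-0.999, 0.054, 0.001], [0.054, 0.999, 0.0], [-0.001, 0.0, -1.0]]
wrist_force: [-0.0, -0.7, -0.4]
gripper_width: 0.0943
gripper_force: 0.0
clock: 31.25
ee_pos: [0.6136, 0.2488, 0.0763]
orientation: [[-0.999, 0.054, -0.0], [0.054, 0.999, -0.0], [0.0, -0.0, -1.0]]
wrist_force: [-0.2, 0.3, -3.0]
gripper_width: 0.0137
gripper_force: 40.0
```

```bash
python3 -m pendant '[[[0,-0.02,0,0],[0,-0.06,0,0],[0,-0.1,0,0],[0,-0.14,0,0],[0,-0.18,0,0],[0,-0.21,0,0],[0,-0.2273,0,0],[0,-0.2273,0,0],[0,-0.2273,0,0],[0,-0.2273,0,0]]]'
```

```text
clock: 32.5
ee_pos: [0.6064, 0.1133, 0.0764]
orientation: [[-0.999, 0.053, 0.0], [0.053, 0.999, 0.0], [-0.0, 0.0, -1.0]]
wrist_force: [-0.5, -1.0, -3.4]
gripper_width: 0.0136
gripper_force: 40.0
```

```bash
python3 -m pendant '[[[0,-0.001,0.005,0],[0,-0.001,0.01,0],[0,-0.001,0.015,0],[0,-0.001,0.02,0],[0,-0.001,0.024,0],[0,-0.001,0.0265,0],[0,-0.001,0.0265,0],[0,-0.001,0.0265,0],[0,-0.001,0.0265,0],[0,-0.001,0.0265,0]]]'
```

```text
clock: 33.75
ee_pos: [0.6064, 0.112, 0.0609]
orientation: [[-0.999, 0.054, 0.0], [0.054, 0.999, 0.0], [-0.0, 0.0, -1.0]]
wrist_force: [-3.8, -0.9, 5.8]
gripper_width: 0.0136
gripper_force: 40.0
```

```bash
python3 -m pendant '[[[0,0,0,0],[0,0,0,0],[0,0,0,0],[0,0,0,0],[0,0,0,0],[0,0,-0.05,0],[0,0,-0.13,0],[0,0,-0.2,0],[0,0,-0.25,0],[0,0,-0.25,0]]]' 1
sed -i 's/\[.6045,.113,.094\]/[.606,.113,.094]/' w.py; python3 w.py w7.png
```

```text
clock: 35.0
ee_pos: [0.6071, 0.1121, 0.2129]
orientation: [[-0.999, 0.054, 0.004], [0.054, 0.999, 0.001], [-0.004, 0.001, -1.0]]
wrist_force: [1.4, 0.2, -0.6]
gripper_width: 0.0941
gripper_force: 0.0
35.0 [0.6071 0.1121 0.2129] yaw 3.087538826249766 [ 0.1233  0.4443  1.3074 -0.      1.3858 -1.3934] [ 1.4325  0.2045 -0.6117]
[0.5385 0.1163 0.3912] [ 0.2389 -0.0117 -0.971 ]
bench_box 0.97 [340. 188.] [0.6112 0.1793 0.    ]
deck 0.76 [417. 197.] [0.6143 0.2465 0.052 ]
hatch 0.34 [552.  62.] [0.4944 0.373  0.04  ]
hatch_handle 0.8 [282. 204.] [0.6079 0.113  0.078 ]
stone_mid 0.86 [550.  59.] [0.498  0.3348 0.0895]
stone (0.91, 5322, ((510.81219482421875, 313.2792663574219), (106.1885986328125, 41.456363677978516), 7.713429927825928)) cork None hatch (0.92, 15459, ((609.0910034179688, 112.21554565429688), (124.80479431152344, 124.41146087646484), 86.94216918945312))
dark ((603.2301635742188, 113.4191665649414), (12.470844268798828, 61.529518127441406), 86.67288970947266)
```

View pics/w7.png

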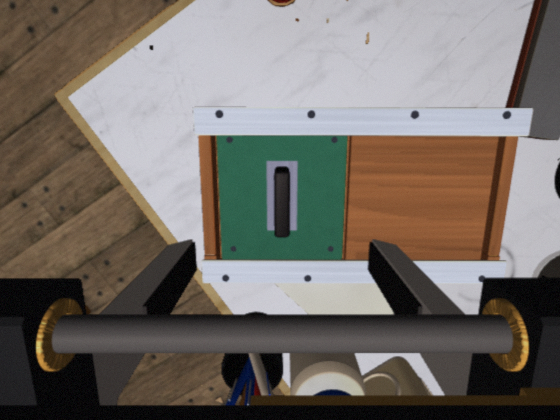

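The hatch at (282,198) is in its recess with even seams on all sides. The TCP height at release also matches seating, since it was 12 mm below the deck height. I'm handing the job in.

```bash
python3 -c "
from cell import robot;print(robot.close_job())"
```

```text
the job is handed in; nothing more can be done
None
```

I handed the job in at about 35 s of the 67 s: the cork block is flat in the well under the seated hatch, and the stone lies flat on the bench. No bystander was touched as far as I could tell, and the system returned no verdict.

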